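# Put the balance weight tray back in its case

## Robot

A 6-joint arm with a two-finger parallel gripper is mounted at the origin on the work surface. World frame = base frame: x ahead of the robot, y to its left, z up, the work surface at z = 0. Lengths are in m, angles in degrees, forces in N, time in s.
With the tool pointing down it reaches from about 0.35 to 0.925 m from the base axis. Payload 6.4 kg.
Tool frame: the origin (TCP) lies on the centre line of the jaws, within the pads' length; the fingertips stand 22 mm ahead of it and the grasp point (between the pads) lies 3 mm ahead of it; z points along the fingers, y is the line along which they close (so a half turn about z gives the same grasp; the last joint's range is limited). The gripper opens to 94 mm and grips with 3 to 60 N. Pads are 16 mm wide; open, the fingers measure 119 mm over their backs; the gripper's body (75 mm by 177 mm) begins 78 mm behind the grasp point.
Start: joints at [-85.205, 14.043, 89.255, -0, 76.702, -9.975], TCP at [0.166, -0.629, 0.227] pointing down, gripper open.
Joint ranges: [-179.41, 179.41], [-58.25, 129.5], [7.25, 145.43], [-54.29, 234.29], [11.92, 165.04], [-157.13, 157.13]. Speed limits (degrees/s): [147.25, 147.25, 180, 180, 180, 180].

## Interface

Orientations are given as [roll, pitch, yaw] about the fixed x, y, z axes, in that order (R = Rz(yaw) Ry(pitch) Rx(roll)).
In Python, from station import readout, cams, workorder, silhouettes, landmark_of gives the robot as it stands. The module is installed in compiled form; this text tells all that it offers.
- The arm moves only by the shell command python3 -m jog 'ROWS' [FORCE]. ROWS is JSON, a list that holds one entry, the list of rows, each a list of 7 numbers: the turn, a rotation vector about the world's x, y, z in rad, then the shift along the world's x, y, z in mm, then the closure, from 0 (fully open) to 1 (shut). A call has 1 to 12 rows; each row shifts and turns the commanded pose from where the row before left it; what a row does not reach is not made up. A row lasts 1/12 s, in which the tool goes at most 41.7 mm and 7.16 degrees, less where a joint would pass 70% of its speed; a pose out of reach is approached as far as the arm can. A call with a gripper value outside its range is refused whole. The fingers move at their own pace and stop on an object; FORCE is the grip in N (left out, the last holds). Time passes only in rows, so rows that do not move let the fingers close. It gives the time, the measured TCP pose, the force, the opening and the grip force at its end, in the units of the state.
- readout.get_state(): the state, without advancing time (a new reading comes with each control period).
- cams.grab_frame(name): name is "scene" or "top" or "wrist"; returns the picture (420x560x3 uint8, blue, green, red); there is no depth.
- cams.get_calibration(name): a dict with "vfov" (degrees; the focal length in pixels is half the picture's height over the tangent of half this angle, whatever the lens; pixels are square), "cx", "cy" (the principal point, pixels), "extrinsics" (4x4, takes a point from camera to world coordinates); the wrist camera has in their place "tool_from_camera" (4x4, takes a point from camera to tool coordinates, whose origin is the TCP and whose axes are the flange's). Camera axes: x right, y up, looking along -z (the intrinsics and any distortion apply to the point x, -y, -z); pixel columns grow to the right and rows downward; lengths in m; the calibration is good to about 2 mm. A picture is of the moment at which its call begins: read the wrist's pose just before it. get_calibration takes no time and is no camera call.
- workorder.finish_job(): hands the job in; it is judged then, once.
Trained networks look in the newest picture that a camera, given by its name, has taken for a name from the list of things; names that differ only in an ending like _2 or _b are one class to them, and where a whole thing is asked for, a point or a joint stands for the part that bears it (a point fixed in the world has none). Each returns a list of dicts, best first, with "confidence" (0 to 1); they miss things now and then, are a little off and sometimes report something else, mostly with a low value. They report only what shows in the picture. A call takes as long as a camera call. They do not tell look-alikes from the thing itself.
- silhouettes(camera, target): "region" (420x560 bool, what is visible of it).
- landmark_of(camera, target): "position" ([x, y, z] in m, in world coordinates, good to about 4 mm: a listed point, or the origin of a listed thing).
The state is a dict: "time_s": time; "joint_positions": joint angles; "qd": joint speeds; "joint_torque": joint torques, N m; "tcp_pos": TCP position; "orientation": TCP orientation; "ft_force": force on the tool from outside, world axes, zero at the start; "ft_torque": the same for the moment, N m; "finger_gap": opening from 0.0 (shut) to 1.0 (fully open); "finger_force": force on a finger pad.
Only numpy, scipy, OpenCV 4.12 (cv2) and the standard library are available. Lean on these libraries where they do the work, as an engineer would, in place of code of your own. Each camera call takes 0.05 s, during which the arm holds its last target. There are 200 camera calls.

## Task

Put the loose blue tray of balance weights back into the empty blue case, weights upward, narrow end first, and push it fully home so that its end panel closes against the mouth of the case. Let go of it, and do not shift or knock over the cup on the balance or the beaker.

Things in the scene. Friction and masses are not known exactly. Their poses are not given: they have to be found in the camera images.
- tray: Loose blue tray, 0.35 to 0.7 kg, with three steel weights fixed in a row. Body 110 long (x) x 56 wide (y) x 28 high, weights' knobs up to 46 mm high. Origin: centre of the body's underside; +x points to the narrow end that goes in first, z up. At x = -55 to -63 mm stands an end panel 84 wide, 8 thick, 2 to 48 mm high. Fingers beside the body cannot enter the case: push the last part on the panel.
- tray_panel (a point): Centre of the outer face of the tray's end panel, 63 mm behind the tray's origin and 25 mm above its underside; axes as the tray's.
- blue_case: Blue case fixed to the bench, empty, with no floor (the tray slides in on the bench) and a viewing slot 24 wide along its lid. Outside 120 long (x) x 84 wide (y) x 58 high; inside 60 wide, 54 high, 114 deep, the first 15 mm of the mouth flared to 76 wide. Origin: centre of its footprint; its mouth is at x = -60 mm and things go in along +x.
- blue_case_mouth (a point): Centre of the blue case's mouth at bench level; axes as the case's, +x points into the case.
- blue_case_home (a point): Where the tray's origin lies when it is fully home, 55 mm inside the mouth at bench level; tray and case axes then coincide.
- yellow_case: Identical yellow case fixed to the bench, already filled with its own yellow tray; leave it. 120 x 84 x 58 mm plus the panel 8 mm at its mouth; origin and axes as for the blue case.
- balance: White laboratory balance fixed on the bench, 190 (x) x 250 (y), top of its round blue pan 86 mm high; origin: centre of its underside.
- cup: White plastic cup standing on the balance pan, 68 mm across, 55 mm high; origin: centre of its underside.
- beaker: Empty clear beaker, 90 mm across, 110 mm high, on the bench; origin: centre of its underside.
Things that resemble listed ones, but are neither listed nor needed, are in the scene too. What is shaped like the blue_case but black is not meant.

How it is judged:
By the outcome, as a careful person would: the job done as asked, in the order asked, and still so for the second after the job is handed in, with the robot touching nothing.
It also fails if it takes over 50 s, if anything falls off the work surface, if the arm or the gripper's body presses on something with over 40 N, if the wrist force passes 120 N, or if a joint passes its speed limit or range.

## Working session

There is one attempt and no reset: what is moved stays moved. The work goes in short steps, Python scripts to look and compute and a shell command to move; the robot and the scene stay as the last step left them, time stands still between calls to the robot, and variables do not carry over. Pictures are saved under pics/ and viewed, at most 10 in all, crops included, and the job is handed in when it is done.

```bash
mkdir -p pics; cat > h.py <<'E'
import numpy as np, cv2
from station import readout, cams, workorder, silhouettes, landmark_of
def lm(c,t):
    try:
        for d in landmark_of(c,t)[:3]: print(c,t,np.round(d['position'],4),round(d['confidence'],2))
    except Exception as e: print(c,t,e)
def proj(c,P):
    k=cams.get_calibration(c); E=np.array(k['extrinsics']); f=210/np.tan(np.radians(k['vfov']/2))
    p=(np.atleast_2d(P)-E[:3,3])@E[:3,:3]; return np.c_[k['cx']+f*p[:,0]/-p[:,2], k['cy']-f*p[:,1]/-p[:,2]]
def ray(c,uv,z):
    k=cams.get_calibration(c); E=np.array(k['extrinsics']); f=210/np.tan(np.radians(k['vfov']/2))
    uv=np.atleast_2d(uv); d=np.c_[(uv[:,0]-k['cx'])/f,-(uv[:,1]-k['cy'])/f,-np.ones(len(uv))]@E[:3,:3].T
    return E[:3,3]+d*((z-E[2,3])/d[:,2])[:,None]
E
python3 - <<'E'
from h import *
print({k:v for k,v in readout.get_state().items()})
for c in ['scene','top']:
    im=cams.grab_frame(c); cv2.imwrite(f'pics/{c}0.png',im); print(c,cams.get_calibration(c))
for c in ['top','scene']:
    for t in ['tray','tray_panel','blue_case','blue_case_mouth','blue_case_home','cup','beaker','balance','yellow_case']: lm(c,t)
E
```

```text
{'time_s': 0.0, 'joint_positions': array([-8.52037781e+01,  1.40822803e+01,  8.93237588e+01,  6.52945975e-04,
        7.67037736e+01, -9.97648911e+00]), 'qd': array([0.04801791, 0.01797753, 0.10870746, 0.040686  , 0.02845375,
       0.06211322]), 'joint_torque': array([ 1.39322412e-03, -4.15835881e+01, -3.14601088e+01,  6.86519849e-02,
        3.32034251e-02, -1.13656779e-04]), 'tcp_pos': array([ 0.16568703, -0.62794702,  0.22637668]), 'orientation': array([-1.79891958e+02, -1.96499316e-02,  1.47725417e+01]), 'ft_force': array([-0.16938147,  0.09014721,  0.46575925]), 'ft_torque': array([-0.00300957,  0.00912097, -0.01762759]), 'finger_force': 0.0, 'finger_gap': 0.998042516298876}
scene {'vfov': 57.218399915796155, 'cx': 280.57463404856657, 'cy': 208.99930055192434, 'extrinsics': array([[-0.23107152, -0.51091179,  0.82799462,  1.40643285],
       [ 0.97289151, -0.12954377,  0.19157381,  0.23055683],
       [ 0.00938423,  0.84981619,  0.52699562,  0.65177505],
       [ 0.        ,  0.        ,  0.        ,  1.        ]])}
top {'vfov': 44.38194639695306, 'cx': 273.7784416541401, 'cy': 
[... 824 characters left out ...]
9
top yellow_case [ 6.324e-01 -1.942e-01  5.000e-04] 0.84
scene tray [ 0.5102  0.0965 -0.0026] 0.78
scene tray_panel [0.5138 0.156  0.0248] 0.89
scene blue_case [ 0.3604 -0.3436 -0.002 ] 0.81
scene blue_case [ 0.4726 -0.1987  0.0023] 0.63
scene blue_case_mouth [ 0.3689 -0.2821 -0.0021] 0.88
scene blue_case_mouth [ 0.476  -0.1336  0.0043] 0.74
scene blue_case_home [ 0.3648 -0.3388 -0.0009] 0.77
scene blue_case_home [ 0.4749 -0.1887 -0.0014] 0.58
scene cup [0.5754 0.4491 0.0862] 0.76
scene cup [ 0.4752 -0.135   0.0007] 0.73
scene cup [0.5948 0.4309 0.0014] 0.73
scene beaker [ 0.5248 -0.4206  0.0031] 0.67
scene balance [0.5948 0.4323 0.0026] 0.75
scene yellow_case [ 0.6312 -0.1931 -0.0016] 0.58
```

View pics/top0.png

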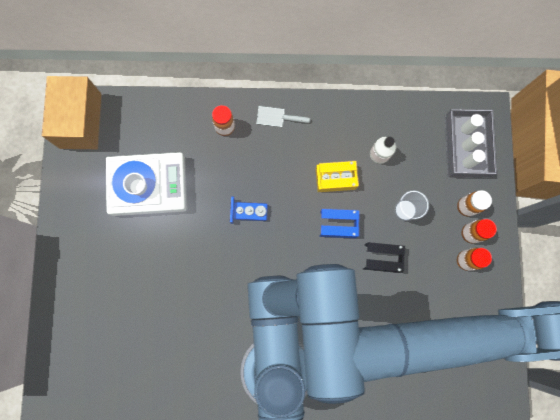

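View pics/scene0.png

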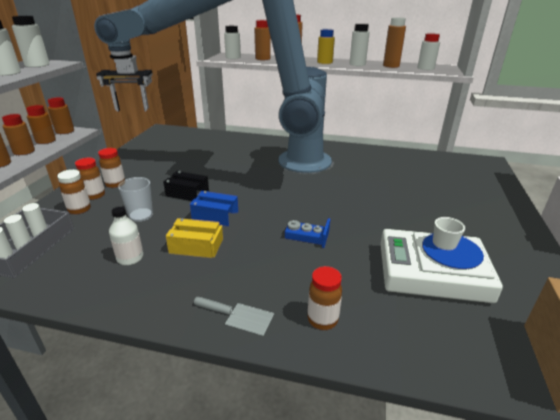

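The top view shows the tray at about (250,210) with its panel to the left. The blue case is at (340,222) with its mouth facing left (+y), the black look-alike is at (385,257), and the yellow case is at (338,177). I'll move above the blue case with yaw near 90° and look with the wrist camera.

```bash
python3 -m jog '[[[0,0,0.108,25,33,2,0],[0,0,0.108,25,33,2,0],[0,0,0.108,25,33,2,0],[0,0,0.108,25,33,2,0],[0,0,0.108,25,33,2,0],[0,0,0.108,25,33,2,0],[0,0,0.108,25,33,2,0],[0,0,0.108,25,33,2,0],[0,0,0.108,25,33,2,0],[0,0,0.108,25,33,2,0],[0,0,0.108,25,33,2,0],[0,0,0.108,25,33,2,0]]]'
cat >> h.py <<'E'
from scipy.spatial.transform import Rotation as R
def wristray(uv,z,s):
    k=cams.get_calibration('wrist'); T=np.eye(4); T[:3,:3]=R.from_euler('xyz',s['orientation'],degrees=True).as_matrix(); T[:3,3]=s['tcp_pos']
    E=T@np.array(k['tool_from_camera']); f=210/np.tan(np.radians(k['vfov']/2))
    uv=np.atleast_2d(np.array(uv,float)); d=np.c_[(uv[:,0]-k['cx'])/f,-(uv[:,1]-k['cy'])/f,-np.ones(len(uv))]@E[:3,:3].T
    return E[:3,3]+d*((z-E[2,3])/d[:,2])[:,None]
E
python3 - <<'E'
from h import *
s=readout.get_state(); im=cams.grab_frame('wrist'); cv2.imwrite('pics/w1.png',im)
print(s['tcp_pos'],s['orientation'],s['joint_positions'],cams.get_calibration('wrist'))
for t in ['blue_case','blue_case_mouth','blue_case_home']: lm('wrist',t)
E
```

```text
time_s: 2.0
tcp_pos: [0.4666, -0.2307, 0.2519]
orientation: [180.0, 0.0, 89.3]
ft_force: [-0.4, -0.5, 0.0]
finger_gap: 1.003
finger_force: 0.0
[ 0.46664041 -0.23068695  0.25193025] [1.79958716e+02 3.19073363e-02 8.93254514e+01] [-3.87984417e+01 -4.78273694e+00  1.06662358e+02  3.94741025e-04
  7.80682032e+01 -3.81239860e+01] {'vfov': 67.5794442026612, 'cx': 277.56938457288527, 'cy': 209.19538367911844, 'tool_from_camera': array([[-1.64572587e-04,  9.67895325e-01,  2.51353562e-01,
         7.37812225e-02],
       [ 9.99999955e-01,  9.58220317e-05,  2.85760356e-04,
         4.42483100e-04],
       [ 2.52500904e-04,  2.51353598e-01, -9.67895297e-01,
        -1.57414807e-01],
       [ 0.00000000e+00,  0.00000000e+00,  0.00000000e+00,
         1.00000000e+00]])}
wrist blue_case [ 0.3645 -0.3393  0.0037] 0.58
```

View pics/w1.png

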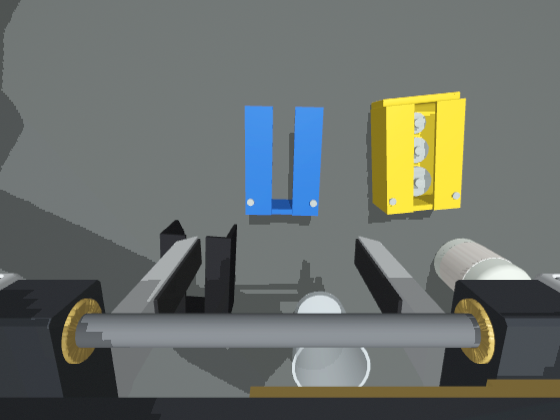

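The wrist view shows the blue case lid, with mouth corners at about (245,107) and (323,108) and back corners at about (248,212) and (317,215).

```bash
python3 - <<'E'
from h import *
s=readout.get_state(); im=cv2.imread('pics/w1.png').astype(int)
m=((im[:,:,0]>im[:,:,2]+60)&(im[:,:,0]>110)).astype(np.uint8)
n,l,st,c=cv2.connectedComponentsWithStats(m); 
for i in range(1,n):
    if st[i,4]>300: print(st[i],c[i])
for r in range(102,222,8):
    x=np.flatnonzero(m[r,220:350]); print(r,x.min()+220 if len(x) else 0,x.max()+220 if len(x) else 0,end='; ')
print()
P=wristray([[245,107],[323,108],[248,213],[317,215]],.058,s); print(P)
print(np.linalg.norm(P[0]-P[1]),np.linalg.norm(P[2]-P[3]),np.linalg.norm(P[0]-P[2]))
# yellow case, same image, for checking
print(wristray([[371,104],[464,96]],.058,s))
E
```

```text
[ 245  106   79  110 6244] [282.5277066  161.67136451]
102 0 0; 110 245 323; 118 245 322; 126 245 322; 134 245 321; 142 245 321; 150 245 321; 158 245 320; 166 245 320; 174 245 319; 182 245 319; 190 245 319; 198 245 318; 206 245 318; 214 245 317; 
[[ 0.4331516  -0.13635019  0.058     ]
 [ 0.51624814 -0.13867464  0.058     ]
 [ 0.43172905 -0.25338981  0.058     ]
 [ 0.51173784 -0.25704709  0.058     ]]
0.08312904922298203 0.08009233947050183 0.11704826303506104
[[ 0.56716308 -0.13542388  0.058     ]
 [ 0.66488262 -0.12893264  0.058     ]]
```

```bash
python3 -m jog '[[[0,0,0,5,32,0,0],[0,0,0,5,32,0,0],[0,0,0,5,32,0,0],[0,0,0,5,32,0,0],[0,0,0,5,32,0,0],[0,0,0,5,32,0,0],[0,0,0,5,32,0,0]]]'
python3 - <<'E'
from h import *
s=readout.get_state(); im=cams.grab_frame('wrist'); cv2.imwrite('pics/w2.png',im)
print(s['tcp_pos'],s['orientation'])
for t in ['tray','tray_panel']: lm('wrist',t)
E
```

```text
time_s: 2.78
tcp_pos: [0.5005, -0.009, 0.2515]
orientation: [180.0, 0.0, 88.8]
ft_force: [0.2, -0.4, -0.0]
finger_gap: 0.999
finger_force: 0.0
[ 0.50054555 -0.00900161  0.25145941] [1.79991241e+02 2.36135531e-02 8.87845965e+01]
wrist tray [0.5113 0.092  0.001 ] 0.98
wrist tray_panel [0.5119 0.1581 0.0265] 0.75
```

View pics/w2.png

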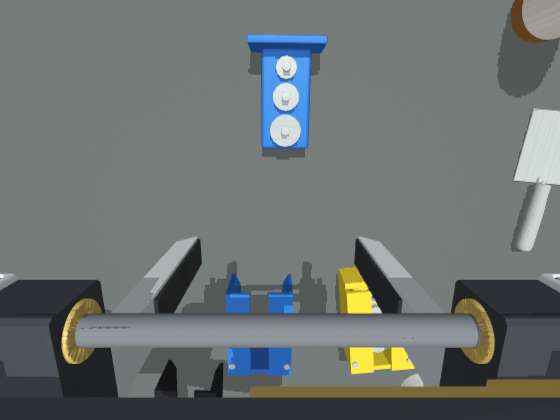

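The wrist view shows the tray body from (262,45) to (308,148), with its panel at the top (248–327, row 42) and its narrow end towards the case. I'll fit the tray's pose next.

```bash
python3 - <<'E'
from h import *
s=readout.get_state(); im=cv2.imread('pics/w2.png').astype(int)
m=((im[:,:,0]>im[:,:,2]+50)&(im[:,:,0]>80)).astype(np.uint8)
L=[];Rr=[]
for r in range(60,140,8):
    x=np.flatnonzero(m[r,220:350])+220; L.append([x.min(),r]);Rr.append([x.max()+1,r])
for q in (L,Rr):
    P=wristray(q,.028,s); f=np.polyfit(P[:,1],P[:,0],1); print(f, np.polyval(f,.09), P[[0,-1]])
x=np.flatnonzero(m[80:200,285])+80; 
for c in (268,285,303):
    x=np.flatnonzero(m[:220,c]); print(c,x.min(),x.max(), wristray([[c,x.max()+1]],.0,s),wristray([[c,x.max()+1]],.028,s))
for c in range(250,326,10):
    x=np.flatnonzero(m[:60,c]); print(c,x.min(),wristray([[c,x.min()]],.048,s)[0,:2],end=' ')
s['tcp_pos']=np.array([.4666404,-.230687,.25193]);s['orientation']=[179.96,.03,89.325]
print('\ncase',wristray([[245,107],[324,108],[245,213],[318,215]],.058,s))
E
```

```text
[0.02942451 0.48189048] 0.48453868973175146 [[0.48596059 0.13832363 0.028     ]
 [0.48366617 0.06034727 0.028     ]]
[0.02458472 0.53739793] 0.5396105553941447 [[0.54061356 0.13739302 0.028     ]
 [0.53902977 0.05941063 0.028     ]]
268 34 148 [[0.48936339 0.03871248 0.        ]] [[0.49024943 0.04052117 0.028     ]]
285 34 148 [[0.51115058 0.03834448 0.        ]] [[0.51054401 0.04017839 0.028     ]]
303 35 148 [[0.53421801 0.03795487 0.        ]] [[0.53203113 0.03981547 0.028     ]]
250 34 [0.47510436 0.15947603] 260 34 [0.48547417 0.15929908] 270 34 [0.49584367 0.15912213] 280 34 [0.50621284 0.15894519] 290 34 [0.5165817  0.15876825] 300 35 [0.52695125 0.15765484] 310 35 [0.53732698 0.1574778 ] 320 35 [0.54770239 0.15730077] 
case [[ 0.43350993 -0.13523493  0.058     ]
 [ 0.51777625 -0.13725598  0.058     ]
 [ 0.4290481  -0.25235713  0.058     ]
 [ 0.51380394 -0.25578996  0.058     ]]
```

```bash
python3 -m jog '[[[0,0,-0.003,3,35.5,0,0],[0,0,-0.003,3,35.5,0,0],[0,0,0,3,35.5,-15,0],[0,0,0,3,35.5,-15,0],[0,0,0,0,0,-38,0],[0,0,0,0,0,-38,0],[0,0,0,0,0,-38,0],[0,0,0,0,0,-38,0],[0,0,0,0,0,-28,0],[0,0,0,0,0,-15,0],[0,0,0,0,0,0,0],[0,0,0,0,0,0,0]]]' 20
```

```text
time_s: 3.93
tcp_pos: [0.513, 0.131, 0.0257]
orientation: [-179.9, 0.0, 88.5]
ft_force: [-0.1, -0.4, 0.2]
finger_gap: 1.005
finger_force: 0.0
```

```bash
python3 -m jog '[[[0,0,0,0,0,0,1],[0,0,0,0,0,0,1],[0,0,0,0,0,0,1],[0,0,0,0,0,0,1],[0,0,0,0,0,0,1],[0,0,0,0,0,0,1],[0,0,0,0,0,0,1],[0,0,0,0,0,0,1]]]' 20
```

```text
time_s: 4.6
tcp_pos: [0.5128, 0.1335, 0.0266]
orientation: [180.0, 0.0, 88.7]
ft_force: [-1.5, -1.0, 1.4]
finger_gap: 0.598
finger_force: 20.0
```

```bash
python3 -m jog '[[[0,0,-0.002,-5.5,-25,0,1],[0,0,-0.002,-5.5,-25,0,1],[0,0,-0.002,-5.5,-25,0,1],[0,0,-0.002,-5.5,-25,0,1],[0,0,-0.002,-5.5,-25,0,1],[0,0,-0.002,-5.5,-25,0,1],[0,0,0,0,0,0,1],[0,0,0,0,0,0,1]]]' 20
python3 - <<'E'
from h import *
s=readout.get_state();print(s['tcp_pos'],s['orientation'])
im=cams.grab_frame('top'); cv2.imwrite('pics/t3.png',cv2.resize(im[150:290,210:410],None,fx=4,fy=4,interpolation=cv2.INTER_CUBIC))
for t in ['tray','tray_panel']: lm('top',t)
im=cams.grab_frame('scene'); lm('scene','tray_panel');lm('scene','tray')
E
```

```text
time_s: 5.27
tcp_pos: [0.4797, -0.0178, 0.0266]
orientation: [180.0, 0.1, 87.9]
ft_force: [-0.7, -3.8, 1.0]
finger_gap: 0.595
finger_force: 20.0
[ 0.47974756 -0.01778249  0.02662829] [1.79981841e+02 6.36499009e-02 8.78861053e+01]
top tray [ 0.4824 -0.0568 -0.003 ] 0.67
top tray [0.5997 0.4355 0.0012] 0.4
top tray_panel [0.5746 0.4518 0.0881] 0.31
scene tray_panel [0.4828 0.0093 0.0279] 0.59
scene tray [ 0.4786 -0.0567 -0.0027] 0.73
```

View pics/t3.png

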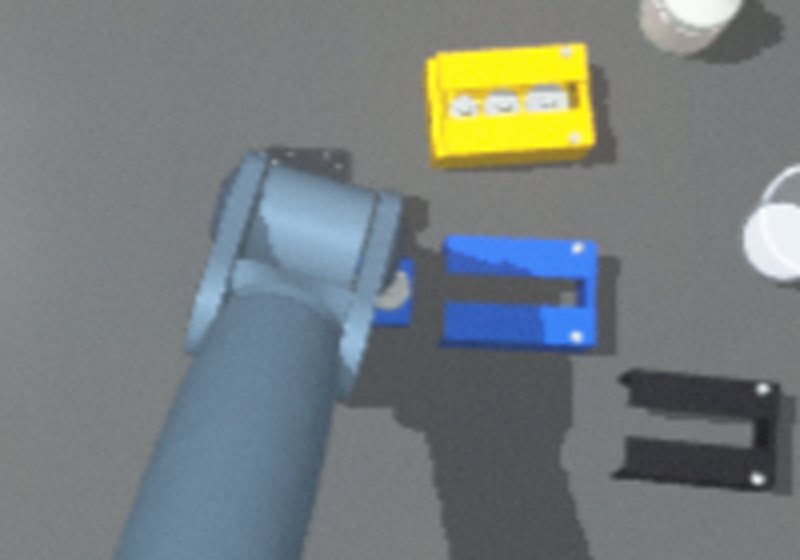

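The top view shows the tray's front at (395,292), lined up with the case mouth at row 292. I'll insert it.

```bash
python3 -m jog '[[[0,0,0,-0.5,-12,0,1],[0,0,0,-0.5,-12,0,1],[0,0,0,-0.5,-12,0,1],[0,0,0,-0.5,-12,0,1],[0,0,0,0,0,0,1]]]' 20; python3 -m jog '[[[0,0,0,-0.4,-10,0,1],[0,0,0,-0.4,-10,0,1],[0,0,0,-0.4,-10,0,1],[0,0,0,-0.4,-10,0,1],[0,0,0,-0.4,-7,0,1],[0,0,0,0,0,0,1],[0,0,0,0,0,0,1]]]' 20
```

```text
time_s: 5.98
tcp_pos: [0.4781, -0.065, 0.0266]
orientation: [180.0, -0.0, 88.0]
ft_force: [-0.9, -4.2, 1.9]
finger_gap: 0.596
finger_force: 20.0
time_s: 6.57
tcp_pos: [0.4761, -0.1114, 0.0266]
orientation: [180.0, 0.0, 88.0]
ft_force: [0.8, -0.9, 3.4]
finger_gap: 0.593
finger_force: 20.0
```

The tray is 68 mm in with no side force. I'll release it, rise, go behind the panel and come down half closed.

```bash
python3 -m jog '[[[0,0,0,0,0,0,0.2],[0,0,0,0,0,0,0.2],[0,0,0,0,0,0,0.2],[0,0,0,0,0,0,0.2],[0,0,0,0,0,25,0.2],[0,0,0,0,0,35,0.2],[0,0,0,0,0,15,0.5],[0,0,0,1,30,0,0.5],[0,0,0,1,30,0,0.5],[0,0,0,0,0,0,0.5],[0,0,0,0,0,0,0.5]]]' 20
python3 - <<'E'
from h import *
s=readout.get_state();print(s['tcp_pos'],s['orientation'])
im=cams.grab_frame('wrist'); cv2.imwrite('pics/w4.png',im)
for t in ['tray','tray_panel','blue_case_mouth']: lm('wrist',t)
cams.grab_frame('scene'); lm('scene','tray_panel');lm('scene','tray')
E
```

```text
time_s: 7.48
tcp_pos: [0.4774, -0.0505, 0.1013]
orientation: [-180.0, 0.0, 88.1]
ft_force: [-0.2, 0.0, -0.2]
finger_gap: 0.511
finger_force: 0.0
[ 0.47744405 -0.05053002  0.10128075] [-1.79981298e+02  5.21619439e-03  8.81438369e+01]
wrist tray [ 0.4759 -0.151   0.0035] 0.66
wrist tray_panel [ 0.4758 -0.0889  0.0237] 0.91
scene tray [ 0.4709 -0.1484 -0.0026] 0.57
```

View pics/w4.png

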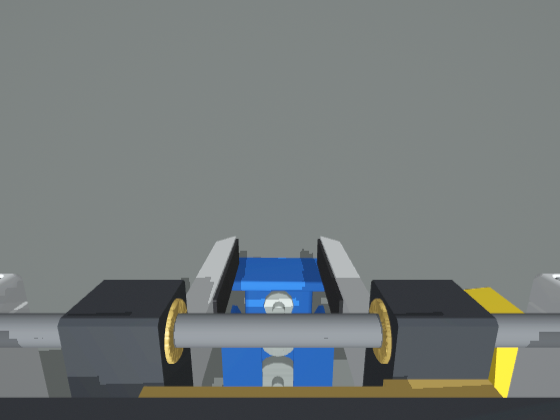

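The wrist view shows the panel at about (279,272), just ahead of the fingers and centred between them. That leaves about 28 mm to spare, so I'll go down and push.

```bash
python3 -m jog '[[[0,0,0,0,0,-30,0.5],[0,0,0,0,0,-30,0.5],[0,0,0,0,0,-12,0.5],[0,0,0,0,-10,0,0.5],[0,0,0,-0.5,-8,0,0.5],[0,0,0,-0.5,-6,0,0.5],[0,0,0,-0.3,-6,0,0.5],[0,0,0,-0.3,-6,0,0.5],[0,0,0,-0.3,-6,0,0.5],[0,0,0,-0.3,-6,0,0.5],[0,0,0,0,-6,0,0.5],[0,0,0,0,0,0,0.5]]]' 20; python3 -m jog '[[[0,0,0,0,-4,0,0.5],[0,0,0,0,-4,0,0.5],[0,0,0,0,-3,0,0.5],[0,0,0,0,0,0,0.5]]]'
```

```text
time_s: 8.83
tcp_pos: [0.4764, -0.1069, 0.0307]
orientation: [179.9, 0.1, 87.9]
ft_force: [-0.2, 0.3, 0.1]
finger_gap: 0.5
finger_force: 0.0
time_s: 9.17
tcp_pos: [0.476, -0.1168, 0.0302]
orientation: [179.9, 0.0, 88.0]
ft_force: [0.1, 2.9, 1.7]
finger_gap: 0.499
finger_force: 1.4
```

```bash
for i in 1; do python3 -m jog '[[[0,0,0,0,-2,0,0.5],[0,0,0,0,-1,0,0.5],[0,0,0,0,0,0,0.5]]]'; done;  python3 -m jog '[[[0,0,0,0,-1.5,0,0.5],[0,0,0,0,0,0,0.5]]]'
```

```text
time_s: 9.42
tcp_pos: [0.4758, -0.1184, 0.03]
orientation: [180.0, -0.1, 88.0]
ft_force: [-0.1, 9.3, 5.7]
finger_gap: 0.498
finger_force: 4.7
time_s: 9.58
tcp_pos: [0.4758, -0.1185, 0.03]
orientation: [180.0, -0.3, 88.0]
ft_force: [-0.0, 16.3, 9.2]
finger_gap: 0.5
finger_force: 8.0
```

```bash
python3 -m jog '[[[0,0,0,0,-2,0,0.5],[0,0,0,0,-1,0,0.5],[0,0,0,0,0,0,0.5]]]'; python3 -m jog '[[[0,0,0,0,10,0,0.5],[0,0,0,0,30,0,0.5],[0,0,0,0,20,20,0.5],[0,0,0,0,0,40,0.5],[0,0,0,0,20,35,0.5],[0,0,0,0,40,10,0.5],[0,0,0,0,40,0,0.5],[0,0,0,0,40,0,0.5],[0,0,0,0,40,0,0.5],[0,0,0,0,0,0,0.5],[0,0,0,0,0,0,0.5]]]'
python3 - <<'E'
from h import *
im=cams.grab_frame('top'); a=cv2.resize(im[150:290,280:410],None,fx=4,fy=4,interpolation=cv2.INTER_CUBIC)
for t in ['tray','tray_panel','cup','beaker']: lm('top',t)
im=cams.grab_frame('scene'); b=cv2.resize(im[170:270,150:330],(520,289),interpolation=cv2.INTER_CUBIC)
for t in ['tray','tray_panel','cup','beaker']: lm('scene',t)
cv2.imwrite('pics/f.png',cv2.resize(np.vstack([a,b]),None,fx=.7,fy=.7))
E
```

```text
time_s: 9.83
tcp_pos: [0.4758, -0.1186, 0.0301]
orientation: [-180.0, -0.6, 88.0]
ft_force: [0.7, 29.3, 15.0]
finger_gap: 0.503
finger_force: 14.6
time_s: 10.75
tcp_pos: [0.4753, 0.1172, 0.1345]
orientation: [180.0, 0.1, 88.2]
ft_force: [-0.5, 0.2, -0.3]
finger_gap: 0.505
finger_force: 0.0
top tray [ 0.4743 -0.1885 -0.0023] 0.85
top tray_panel [ 0.4745 -0.131   0.0274] 0.75
top cup [0.5742 0.4469 0.0849] 0.73
top beaker [ 0.5252 -0.4231  0.0023] 0.61
scene tray [ 0.4707 -0.1871 -0.0005] 0.79
scene cup [0.5737 0.45   0.0827] 0.98
scene beaker [ 0.5256 -0.4194  0.0016] 0.93
```

View pics/f.png

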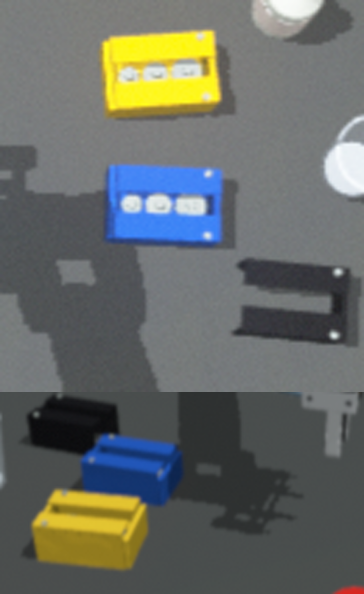

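The blue case now looks like the filled yellow one: the panel is flush at the mouth, at about (107,203), and the weights show through the slot. The push ended against a hard stop, with 29 N and no further movement.

```bash
python3 -c "
from station import workorder; print(workorder.finish_job())"
```

```text
the job is handed in; nothing more can be done
None
```

The blue tray is fully home in the blue case, weights up and narrow end first, with its end panel against the mouth; it is released, the cup and beaker have not moved, and the job is handed in at about 11 s.

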